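# Shut and latch the objective dry box

### The arm

A 6-joint arm with a two-finger parallel gripper is mounted at the origin on a cart in front of the work surface, level with it; the furniture and walls round the work are solid. World frame = base frame: x ahead of the robot, y to its left, z up, the work surface at z = 0. Lengths are in m, angles in rad, forces in N, time in s.
With the tool pointing down it reaches from about 0.375 to 0.975 m from the base axis. Payload 3.8 kg.
Tool frame: the origin (TCP) lies on the centre line of the jaws, within the pads' length; the fingertips stand 14 mm ahead of it and the grasp point (between the pads) lies 5 mm behind it; z points along the fingers, y is the line along which they close (so a half turn about z gives the same grasp; the last joint's range is limited). The gripper opens to 85 mm and grips with 20 to 120 N. Pads are 22 mm wide; open, the fingers measure 114 mm over their backs; the gripper's body (76 mm by 85 mm) begins 54 mm behind the grasp point. The pads swing forward as they close: fully open they stand 13 mm farther back than shut.
Start: joints at [1.243, 0.264, 1.604, -0, 1.274, -0.037], TCP at [0.194, 0.647, 0.245] pointing down, gripper open.
Joint ranges: [-2.63, 2.63], [-0.94, 2.18], [0.31, 2.57], [-1.31, 4.45], [0, 2.66], [-2.55, 2.55]. Speed limits (rad/s): [2.57, 2.57, 3.14, 3.14, 3.14, 3.14].

### API

Orientations are given as a rotation vector (axis times angle).
In Python, from workcell import bot, eyes, spot_in gives the robot as it stands.
- The arm moves only by the tool carry_out, never from a script. Its argument "series" is text: rows parted by semicolons, each of 4 numbers parted by spaces: the shift along the world's x, y, z in m, then the turn about the world's z in degrees. In form: tx ty tz roll; .... A call has 1 to 20 rows; each row shifts and turns the commanded pose from where the row before left it; what a row does not reach is not made up. A row lasts 1/8 s, in which the tool goes at most 62.5 mm and 10.7 degrees, less where a joint would pass 70% of its speed; a pose out of reach is approached as far as the arm can. A call is refused whole if a number of a shift passes 0.0625 or a number of a turn 10.7, either way. A call with a gripper value outside its range is refused whole. "jaw" is the gripper command: -1 is shut, 1 is fully open, values between are in proportion, set as the call begins (left out, the last holds). The fingers move at their own pace and stop on an object; "grip_force" is the grip in N (left out, the last holds). Time passes only in rows, so rows that do not move let the fingers close. It gives the time, the measured TCP pose, the force, the opening and the grip force at its end, in the units of the state.
- bot.read_state(): the state, without advancing time (a new reading comes with each control period).
- eyes.read_camera(name): name is "scene" or "top"; returns (picture, depth): 384x512x3 uint8, blue, green, red; 384x512 float32, m along the optical axis (not along the pixel's ray), 0 where there is no reading.
- eyes.get_calibration(name): a dict with "K" (3x3 intrinsics, pixels), "distortion" ([k1, k2, p1, p2, k3] as OpenCV has them; the pictures are not rectified), "position" and "rotation" of the camera in the world. Camera axes: x right, y down, z forward; pixel columns grow to the right and rows downward; lengths in m; the calibration is good to about 2 mm. A picture is of the moment at which its call begins. get_calibration takes no time and is no camera call.
- bot.finish_job(): hands the job in; it is judged then, once.
Trained networks look in the newest picture that a camera, given by its name, has taken for a name from the list of things; names that differ only in an ending like _2 or _b are one class to them, and where a whole thing is asked for, a point or a joint stands for the part that bears it (a point fixed in the world has none). Each returns a list of dicts, best first, with "score" (0 to 1); they miss things now and then, are a little off and sometimes report something else, mostly with a low value. They report only what shows in the picture. A call takes as long as a camera call.
- spot_in(camera, target): "rect" ([centre column, centre row, width, height] in pixels, round what is visible of it).
The state is a dict: "time": time; "q": joint angles; "joint_vel": joint speeds; "joint_torque": joint torques, N m; "tool_pos": TCP position; "tcp_rot": TCP orientation; "wrist_force": force on the tool from outside, world axes, zero at the start; "torque": the same for the moment, N m; "width": opening from 0.0 (shut) to 1.0 (fully open); "grip_force": force on a finger pad.
Only numpy, scipy, OpenCV 4.12 (cv2) and the standard library are available. Lean on these libraries where they do the work, as an engineer would, in place of code of your own. Each camera call takes 0.05 s, during which the arm holds its last target. There are 200 camera calls.

### The job

The objectives are back in their blue dry box. Gently close its clear lid all the way, without leaning on it (the thin acrylic would crack), then swing the red latch lever on the front clockwise (seen from above), up over the hump of the steel keeper and on until it drops into the low notch and holds the lid down. Let go of everything and leave the things round the box where they are.

Things in the scene. Friction and masses are not known exactly. Their poses are not given: they have to be found in the camera images.
- dry_box: blue box, 130 (x) x 170 (y) x 80 mm high, fixed on the desk. Origin: centre of its underside. Its x points from the front (latch and dial, towards the robot) to the hinge side, y to the left as seen from the front, z up; only its yaw varies.
- lid_hinge (a point): middle of the lid's hinge axis, on the rear rim: 65 mm behind the box's centre and 82 mm above the desk. The axis runs along the box's y.
- lid_press (a point): point on the outer (upper) face of the lid's grey frame to press on: 117 mm from the hinge axis, 55 mm right of the middle (box -y), 8 mm above the hinge axis when shut; moves with the lid. Lid 8 mm thick, 133 mm from hinge to front edge, 176 mm wide; its front border is solid and 40 mm deep, with the keeper (up to 15 mm high) in its middle.
- lid (a joint): lid angle in rad: 0 shut on its rubber gasket, grows as the front edge rises. Starts 0.5 to 1.0 open, its outer face looking up and to the rear; push it down from that side. A stiff hinge holds it wherever it is left (1 to 4 N at lid_press moves it). Shut, the gasket yields about 1 mm per 10 N, so it may read down to -0.03. Over 40 N cracks the lid.
- latch_pivot (a point): point on the upright axis of the latch lever, in front of the lid: 86 mm ahead of the box's centre, 90 mm above the desk (level with the top of the shut lid). Fixed to the box.
- latch_knob (a point): centre of the top of the black upright knob at the end of the red lever: 56 mm from the lever's axis, 47 mm above latch_pivot when not lifted; moves with the lever. Knob 16 mm across, 27 mm of it above the red arm, all of it above the shut lid's top. A red hook at about a right angle to the arm carries the steel roller that rides on the keeper.
- latch_turn (a joint): lever turn in rad, clockwise from above. At 0 (open) the knob lies 205 degrees counter-clockwise from the box's +x, so towards the robot. Starts 0 to 0.35. From 0.8 the roller climbs the ramp; hump 1.3 to 1.46; low notch 1.60 to 1.76 (knob at the front left); stop 1.80. 5 to 12 N at the knob turn it up the ramp; let go there, it slides back. Latches only over an already shut lid.
- latch_lift (a joint): height in m by which the cam has lifted the lever against its downward spring (6 to 9 N): 0 open, about 0.0075 on the hump, about 0.0025 in the notch. The knob rises and falls with it, so leave it free to move up and down or follow it.
- objective_case: empty black screw case, 37 mm across, 48 mm tall, standing; origin: centre of its underside. Leave alone.
- lens_cap: black dust cap, 42 mm across, 8 mm high, lying; origin: centre of its underside. Leave alone.
- dropper_bottle: amber dropper bottle with red bulb, 37 mm across, 106 mm tall, standing; origin: centre of its underside. Leave alone.
- tweezers: steel tweezers, 122 mm long along their y, lying; origin: centre of the underside. Leave alone.

How it is judged:
On the way, in this order (a step that is already met when the one before it is completed fails the run):
1. the lid is shut while the lever is still open (value of joint lid below 0.035 rad and value of joint latch_turn below 0.8 rad), for 0.1 s.
2. the lever rides up on the hump of the keeper with the lid shut (value of joint latch_lift above 0.003 m and value of joint latch_turn between 1.1 and 1.57 rad and value of joint lid below 0.035 rad), for 0.02 s.
At the end, for the whole second after the job is handed in: The lid is shut (within 0.02 rad), the lever is turned past 1.57 rad and has dropped into the notch (lift between 0.8 and 4.5 mm) at rest, and the four loose things are within 30 mm of where they stood, bottle and case upright (value of joint lid below 0.02 rad and value of joint latch_turn above 1.57 rad and value of joint latch_lift between 0.0008 and 0.0045 m and velocity of joint latch_turn between -0.05 and 0.05 rad/s and distance of each of objective_case, lens_cap, dropper_bottle, tweezers from where it was at the start of the episode below 0.03 m and angle between each of dropper_bottle, objective_case's own z axis and vertical below 0.3 rad); the robot touches nothing.
It fails at once if the fingers press on the lid with over 40 N (contact force between the fingers and lid above 40 N).
It fails at once if one of the four loose things is moved by over 30 mm (distance of any of objective_case, lens_cap, dropper_bottle, tweezers from where it was at the start of the episode above 0.03 m).
It fails at once if the dropper bottle or the objective case is tipped over (angle between any of dropper_bottle, objective_case's own z axis and vertical above 0.6 rad).
It also fails if it takes over 48 s, if anything falls off the work surface, if the arm or the gripper's body presses on something with over 40 N, if the wrist force passes 120 N, or if a joint passes its speed limit or range.

## Working session

There is one attempt and no reset: what is moved stays moved. The work goes in short steps, Python scripts to look and compute and a tool call to move; the robot and the scene stay as the last step left them, time stands still between calls to the robot, and variables do not carry over. Pictures are saved under pics/ and viewed, at most 10 in all, crops included, and the job is handed in when it is done.

Besides the shell and the picture viewer there is one more tool, called after "Call:" as name(argument=value, ...), one argument or row to a line, values as JSON. carry_out: Moves the arm, as the interface text tells. Its arguments: {"type":"object","properties":{"series":{"type":"string"},"jaw":{"type":"number"},"grip_force":{"type":"number"}},"required":["series"]}

```bash
mkdir -p pics
cat > h.py <<'E'
import numpy as np,cv2
from workcell import bot,eyes,spot_in
def world(cam,uv,d):
    c=eyes.get_calibration(cam);K=np.array(c["K"]);D=np.array(c["distortion"])
    n=cv2.undistortPoints(np.array(uv,float).reshape(-1,1,2),K,D).reshape(-1,2)
    p=np.c_[n,np.ones(len(n))]*np.array(d).reshape(-1,1)
    return p@np.array(c["rotation"]).T+np.array(c["position"])
def cloud(cam,depth):
    v,u=np.mgrid[:384,:512]
    return world(cam,np.c_[u.ravel(),v.ravel()],depth.ravel()).reshape(384,512,3)
E
python3 - <<'E'
from h import *
ims=[]
for c in("scene","top"):
    im,d=eyes.read_camera(c);np.save(f"{c}.npy",d);cv2.imwrite(f"pics/{c}0.png",im)
    print(c,eyes.get_calibration(c)["position"])
    W=cloud(c,d)
    for t in("dry_box","lid","latch_knob","objective_case","lens_cap","dropper_bottle","tweezers"):
        for r in spot_in(c,t)[:2]:
            u,v=[int(x) for x in r["rect"][:2]];print(t,round(r["score"],2),np.round(r["rect"]),W[min(v,383),min(u,511)].round(3))
print(bot.read_state())
E
```

```text
scene [-0.20225801 -0.62092963  0.58978224]Traceback (most recent call last):
  File "<stdin>", line 6, in <module>
  File "h.py", line 10, in cloud
    return world(cam,np.c_[u.ravel(),v.ravel()],depth.ravel()).reshape(384,512,3)
           ~~~~~^^^^^^^^^^^^^^^^^^^^^^^^^^^^^^^^^^^^^^^^^^^^^^
  File "h.py", line 7, in world
    return p@np.array(c["rotation"]).T+np.array(c["position"])
           ~~~~~~~~~~~~~~~~~~~~~~~~~~~^~~~~~~~~~~~~~~~~~~~~~~~
ValueError: operands could not be broadcast together with shapes (196608,) (3,)
```

View pics/scene0.png

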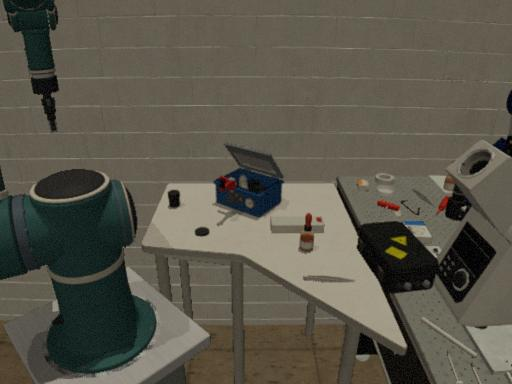

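The scene view shows the blue box near (250,190) with its lid open and the red latch at (228,183). The case is at (174,199), the cap at (202,231), the bottle at (307,235) and the tweezers at (328,279). The calibration rotation is a rotation vector, so I'll fix the helper.

```bash
sed -i 's/np.array(c\["rotation"\]).T/cv2.Rodrigues(np.array(c["rotation"],float))[0].T/' h.py
python3 - <<'E'
from h import *
for c in("scene","top"):
    im,d=eyes.read_camera(c);np.save(f"{c}.npy",d);cv2.imwrite(f"pics/{c}0.png",im)
    print(c,eyes.get_calibration(c)["position"])
    W=cloud(c,d)
    for t in("dry_box","lid","latch_knob","objective_case","lens_cap","dropper_bottle","tweezers"):
        for r in spot_in(c,t)[:2]:
            u,v=[int(x) for x in r["rect"][:2]];print(t,round(r["score"],2),np.round(r["rect"]),W[min(v,383),min(u,511)].round(3))
print(bot.read_state())
E
```

```text
scene [-0.20225801 -0.62092963  0.58978224]
dry_box 0.7 [249. 180.  74.  71.] [0.654 0.244 0.046]
dry_box 0.24 [253. 161.  62.  36.] [0.632 0.203 0.132]
lid 0.73 [253. 160.  59.  34.] [0.625 0.192 0.143]
lid 0.24 [309. 233.  19.  39.] [ 0.517 -0.113  0.055]
latch_knob 0.49 [227. 182.  17.  16.] [0.499 0.175 0.11 ]
objective_case 0.69 [175. 199.  14.  18.] [0.411 0.328 0.031]
objective_case 0.69 [248. 180.  68.  76.] [0.654 0.244 0.049]
lens_cap 0.39 [202. 233.  12.  12.] [0.369 0.144 0.009]
dropper_bottle 0.87 [309. 234.  14.  37.] [ 0.518 -0.116  0.05 ]
dropper_bottle 0.26 [248. 180.  71.  70.] [0.654 0.244 0.049]
tweezers 0.77 [328. 281.  42.  10.] [ 0.447 -0.228  0.001]
tweezers 0.49 [227. 185.  12.  14.] [0.487 0.166 0.107]
top [0.31785911 0.06377139 1.30665044]
dry_box 0.56 [200. 172.  76.  78.] [0.58  0.197 0.065]
lid 0.8 [194. 147.  71.  27.] [0.632 0.204 0.137]
latch_knob 0.56 [201. 204.  27.  20.] [ 0.499  0.197 -0.004]
lens_cap 0.66 [217. 245.  14.  15.] [0.377 0.15  0.006]
dropper_bottle 0.48 [307. 196.   9.  12.] [ 0.512 -0.1    0.075]
tweezers 0.51 [202. 203.  31.  24.] [ 0.499  0.197 -0.004]
tweezers 0.4 [204. 198.  25.  30.] [0.507 0.185 0.064]
{'time': 0.85, 'q': array([ 1.24309778e+00,  2.63857378e-01,  1.60399493e+00,  2.97091964e-05,
        1.27367986e+00, -3.68953182e-02]), 'joint_vel': array([ 0.00103524,  0.00094566, -0.00225946,  0.00050825,  0.00011251,
       -0.00039561]), 'joint_torque': array([ 6.35457072e-04, -5.15008664e+01, -3.67726922e+01,  2.60333472e-06,
        4.40790782e-04,  3.46442022e-06]), 'tool_pos': array([0.19352844, 0.64666701, 0.24531121]), 'tcp_rot': array([-4.55195852e-01, -3.10842315e+00, -1.01525154e-04]), 'wrist_force': array([-0.92552556, -0.06820096, -0.06454373]), 'torque': array([0.00328987, 0.03995758, 0.00979231]), 'grip_force': 0.0, 'width': 1.0004924442890422}
```

```bash
sleep 8; python3 -c "
import cv2;i=cv2.imread('pics/top0.png');cv2.imwrite('pics/top0b.png',cv2.resize(i,None,fx=1.5,fy=1.5))"
```

```text
(no output)
```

View pics/top0b.png

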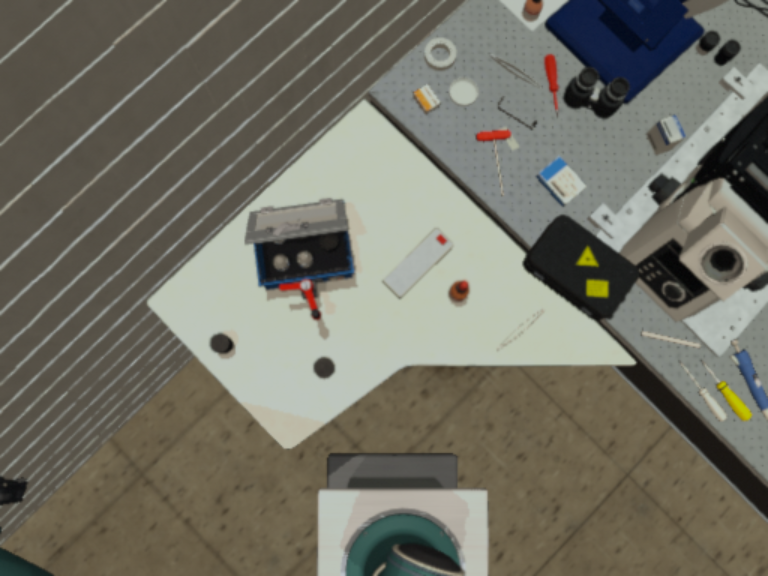

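The top view (shown at 1.5×) has the box near (303,245), yawed slightly counter-clockwise. The grey lid is raised at the rear (298,220), the lever pivot is at about (306,286), and the black knob is at (316,314). Next I'll fit the pose from colour and depth.

```bash
cat > fit.py <<'E'
from h import *
def grab(c,load):
    if load: im,d=cv2.imread(f"pics/{c}0.png"),np.load(f"{c}.npy")
    else: im,d=eyes.read_camera(c)
    return im,cloud(c,d),d>0
def masks(im):
    h=cv2.cvtColor(im,cv2.COLOR_BGR2HSV)
    blue=(abs(h[...,0].astype(int)-112)<14)&(h[...,1]>120)&(h[...,2]>40)
    red=((h[...,0]<8)|(h[...,0]>172))&(h[...,1]>140)&(h[...,2]>80)
    return blue,red
E
python3 - <<'E'
from fit import *
C={c:grab(c,1) for c in("scene","top")}
P=[];R=[]
for c,(im,W,ok) in C.items():
    b,r=masks(im);reg=ok&(abs(W[...,0]-.58)<.15)&(abs(W[...,1]-.2)<.15)
    p=W[b&reg];q=W[r&reg];P.append(p);R.append(q)
    print(c,len(p),p.min(0).round(3),p.max(0).round(3),"red",len(q),q.mean(0).round(3))
    rim=p[abs(p[:,2]-.08)<.008];print("rim",len(rim),cv2.minAreaRect(rim[:,:2].astype(np.float32)))
    a=p[(p[:,2]>.01)&(p[:,2]<.086)];print("all",cv2.minAreaRect(a[:,:2].astype(np.float32)))
    np.set_printoptions(linewidth=150,suppress=True)
    dark=(im.max(2)<70)&ok&(abs(W[...,0]-.475)<.05)&(abs(W[...,1]-.19)<.07)&(W[...,2]>.09)
    k=W[dark];v,u=np.nonzero(dark);print("knob",len(k),k.mean(0).round(3) if len(k) else 0, k.max(0).round(3) if len(k) else 0, u.mean(),v.mean())
    lid=ok&(abs(W[...,0]-.63)<.1)&(abs(W[...,1]-.2)<.12)&(W[...,2]>.1)&~b&~r
    l=W[lid];l=l[l[:,0]>.56]
    for _ in range(6):
        m=l.mean(0);n=np.linalg.svd(l-m,full_matrices=0)[2][2];n*=np.sign(n[0]);e=(l-m)@n;l=l[abs(e)<max(.004,2*e.std())]
    print("lid",len(l),m.round(3),n.round(3),e.std(),"ang",np.arctan2(n[0],n[2]),l.min(0).round(3),l.max(0).round(3))
E
python3 - <<'E'
import cv2
a=cv2.imread('pics/top0.png')[120:220,155:245];b=cv2.imread('pics/scene0.png')[138:220,205:295]
cv2.imwrite('pics/crop.png',cv2.hconcat([cv2.resize(a,(400,444),interpolation=2),cv2.resize(b,(400,444),interpolation=2)]))
E
```

```text
scene 1236 [0.458 0.093 0.002] [0.681 0.284 0.127] red 61 [0.509 0.187 0.105]
rim 234 ((0.6005085706710815, 0.18982462584972382), (0.13759653270244598, 0.17568373680114746), 8.834385871887207)
all ((0.5861987471580505, 0.18709975481033325), (0.1672046035528183, 0.1757992058992386), 8.316069602966309)
knob 78 [0.469 0.161 0.118] [0.521 0.229 0.136] 222.26923076923077 183.85897435897436
lid 2348 [0.701 0.283 0.349] [ 0.849 -0.528 -0.004] 0.012869775229288236 ang 1.575775365113497 [0.59  0.101 0.1  ] [0.73  0.32  0.606]
top 299 [0.523 0.096 0.024] [0.622 0.277 0.087] red 140 [0.506 0.188 0.104]
rim 224 ((0.5722544193267822, 0.18661199510097504), (0.07817467302083969, 0.1745148003101349), 7.958521842956543)
all ((0.5767562389373779, 0.18740910291671753), (0.0859081894159317, 0.17413674294948578), 8.558684349060059)
knob 22 [0.464 0.158 0.136] [0.47  0.164 0.14 ] 210.0909090909091 208.95454545454547
lid 3577 [0.701 0.285 0.432] [ 0.841 -0.542  0.002] 0.012773225322633022 ang 1.5686547754469966 [0.592 0.104 0.1  ] [0.73  0.32  0.714]
```

```bash
sleep 6
```

```text
(no output)
```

View pics/crop.png

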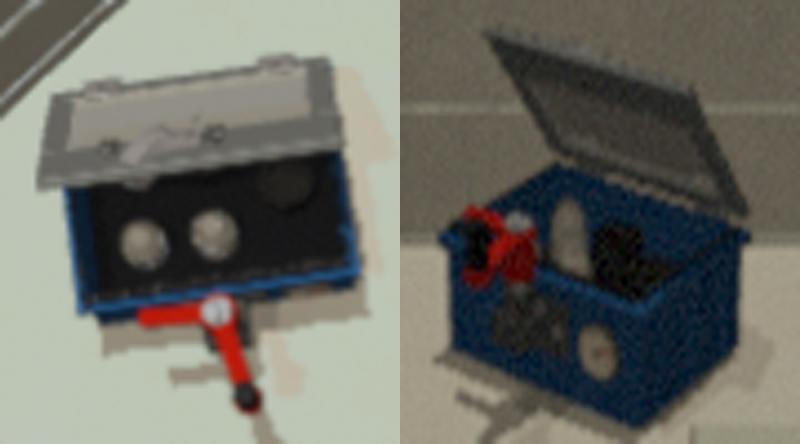

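Run:
```python
from fit import *
yaw=np.radians(8.3);X=np.array([np.cos(yaw),np.sin(yaw)]);Y=np.array([-X[1],X[0]]);c0=np.array([.601,.190]);H=c0+.065*X
for c in("scene","top"):
    im,W,ok=grab(c,1);b,r=masks(im)
    u=(W[...,:2]-H)@X;v=(W[...,:2]-H)@Y;z=W[...,2]-.082
    s=ok&(abs(v)<.095)&(u<-.0)&(u>-.14)&(z>.02)&(z<.16)&~b&~r
    # drop knob/pivot
    s&=~((u<-.1)&(z<.06))
    A=np.c_[u[s],z[s],v[s]]
    t=np.arctan2(A[:,1],-A[:,0]);rr=np.hypot(A[:,0],A[:,1])
    far=rr>.09
    print(c,len(A),"theta pct",np.percentile(t[far],[5,25,50,75,95]).round(3),"rmax",np.percentile(rr,[95,99]).round(4),"v",A[:,2].min().round(3),A[:,2].max().round(3))
    wall=W[ok&(W[...,2]>.3)&(W[...,2]<.7)&(abs(W[...,0]-.65)<.15)&(abs(W[...,1]-.25)<.15)]
    m=wall.mean(0);n=np.linalg.svd((wall-m)[::5],full_matrices=0)[2][2];print("wall",len(wall),n.round(3),n@m)
```

```text
scene 830 theta pct [0.906 0.915 0.923 0.935 0.971] rmax [0.1305 0.132 ] v -0.088 0.091
wall 8075 [0.709 0.706 0.   ] 0.7209971192706964
top 1250 theta pct [0.934 0.97  0.987 1.001 1.057] rmax [0.1316 0.1339] v -0.087 0.089
wall 13370 [ 0.709  0.705 -0.001] 0.7200194251608137
```

Call:
carry_out(
  series="0 0 0 0",
  jaw=-1,
)

```text
time: 0.98
tool_pos: [0.1935, 0.6467, 0.2453]
tcp_rot: [0.455, 3.108, 0.0]
wrist_force: [0.3, -0.8, -0.0]
width: 0.817
grip_force: 0.0
```

Call:
carry_out(
  series="0 0 0.05 0; .0355 -.0425 0 0; .0355 -.0425 0 0; .0355 -.0425 0 0; .0355 -.0425 0 0; .0355 -.0425 0 0; .0355 -.0425 0 0; .0355 -.0425 0 5; .0355 -.0425 0 5; .0355 -.0425 0 5; .0355 -.0425 0 5; .0355 -.0425 0 5; .0355 -.0425 0 0; 0 0 -.03 0; 0 0 -.03 0; 0 0 0 0; 0 0 0 0",
  jaw=-1,
)

```text
time: 3.1
tool_pos: [0.62, 0.1369, 0.2364]
tcp_rot: [-0.229, 3.132, 0.0]
wrist_force: [0.4, 0.7, -0.0]
width: -0.003
grip_force: 0.0
```

Run:
```python
import numpy as np
y=np.radians(8.3);X=np.array([np.cos(y),np.sin(y)]);Y=np.array([-X[1],X[0]]);H=np.array([.601,.190])+.065*X
p=np.array([.620,.137,.235])
for t in [1.0]+list(np.arange(.92,.0,-.08))+[.06]:
    u=-.117*np.cos(t)+.008*np.sin(t)+.010*t/.92; z=.082+.117*np.sin(t)+.008*np.cos(t)+.014
    q=np.r_[H+u*X-.055*Y,z].round(3); print(round(t,2),q,(q-p).round(4)); p=q
```

```text
1.0 [0.628 0.138 0.199] [ 0.008  0.001 -0.036]
0.92 [0.619 0.137 0.194] [-0.009 -0.001 -0.005]
0.84 [0.611 0.136 0.188] [-0.008 -0.001 -0.006]
0.76 [0.603 0.135 0.182] [-0.008 -0.001 -0.006]
0.68 [0.596 0.134 0.176] [-0.007 -0.001 -0.006]
0.6 [0.589 0.133 0.169] [-0.007 -0.001 -0.007]
0.52 [0.582 0.132 0.161] [-0.007 -0.001 -0.008]
0.44 [0.577 0.131 0.153] [-0.005 -0.001 -0.008]
0.36 [0.572 0.13  0.145] [-0.005 -0.001 -0.008]
0.28 [0.567 0.129 0.136] [-0.005 -0.001 -0.009]
0.2 [0.564 0.129 0.127] [-0.003  0.    -0.009]
0.12 [0.561 0.129 0.118] [-0.003  0.    -0.009]
0.04 [0.558 0.128 0.109] [-0.003 -0.001 -0.009]
0.06 [0.559 0.128 0.111] [0.001 0.    0.002]
```

Call:
carry_out(
  series=".008 .001 -.018 0; 0 0 -.018 0; -.009 -.001 -.005 0; -.008 -.001 -.006 0; -.008 -.001 -.006 0; -.007 -.001 -.006 0; -.007 -.001 -.007 0; -.007 -.001 -.008 0; -.005 -.001 -.008 0; -.005 -.001 -.008 0; -.005 -.001 -.009 0; -.003 0 -.009 0; 0 0 0 0",
)

```text
time: 4.72
tool_pos: [0.5621, 0.1284, 0.1258]
tcp_rot: [0.228, -3.13, 0.0]
wrist_force: [-0.7, -0.9, -0.2]
width: -0.0
grip_force: 0.0
```

```bash
python3 - <<'E'
from h import *
im,d=eyes.read_camera("scene");t,_=eyes.read_camera("top")
cv2.imwrite('pics/c2.png',cv2.hconcat([cv2.resize(t[120:220,155:245],(400,444),interpolation=2),cv2.resize(im[128:220,195:295],(400,444),interpolation=2)]))
E
sleep 3
```

```text
(no output)
```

View pics/c2.png

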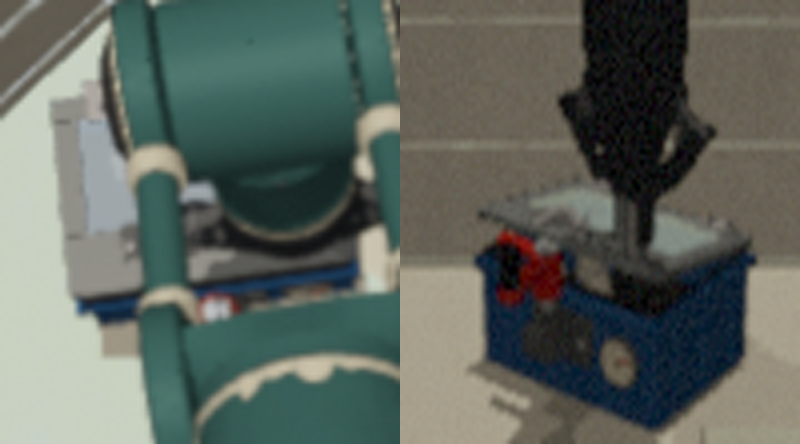

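The scene crop shows the lid following the fingertip at (640,255), now only about 0.2 rad open. I'll keep going slowly.

Call:
carry_out(
  series="-.003 0 -.006 0; -.002 0 -.006 0; -.001 0 -.004 0; 0 0 -.003 0; 0 0 -.002 0; 0 0 -.001 0",
)

```text
time: 5.58
tool_pos: [0.5574, 0.1286, 0.1051]
tcp_rot: [0.228, -3.133, 0.0]
wrist_force: [0.3, 0.4, 0.7]
width: 0.003
grip_force: 0.3
```

Call:
carry_out(
  series="0 0 -.001 0; 0 0 0 0",
)

```text
time: 5.82
tool_pos: [0.5577, 0.1286, 0.1043]
tcp_rot: [-0.228, 3.133, 0.0]
wrist_force: [0.4, 1.0, 0.1]
width: 0.0
grip_force: 0.0
```

Call:
carry_out(
  series="0 0 -.001 0; 0 0 0 0",
)

```text
time: 6.08
tool_pos: [0.5577, 0.1287, 0.1037]
tcp_rot: [-0.228, 3.133, 0.0]
wrist_force: [0.0, 0.4, 2.4]
width: 0.0
grip_force: 1.4
```

Call:
carry_out(
  series="0 0 -.001 0; 0 0 0 0",
)

```text
time: 6.32
tool_pos: [0.5577, 0.1287, 0.1032]
tcp_rot: [-0.228, 3.133, -0.0]
wrist_force: [-1.8, -0.3, 6.8]
width: 0.0
grip_force: 3.3
```

Call:
carry_out(
  series="0 0 -.001 0; 0 0 0 0; 0 0 .002 0; 0 0 .04 0; 0 0 .055 0; -.047 .016 0 10.7; -.047 .016 0 0; 0 0 0 0",
  jaw=-1,
)

```text
time: 7.32
tool_pos: [0.4604, 0.1611, 0.1975]
tcp_rot: [0.522, -3.096, -0.0]
wrist_force: [0.2, 0.0, -0.4]
width: 0.002
grip_force: 0.0
```

Call:
carry_out(
  series="0 0 0 0; 0 0 0 0; 0 0 0 0; 0 0 0 0",
  jaw=-0.06,
)

```text
time: 7.82
tool_pos: [0.464, 0.1604, 0.1981]
tcp_rot: [0.519, -3.098, 0.0]
wrist_force: [0.2, 1.0, -0.8]
width: 0.467
grip_force: 0.0
```

```bash
python3 - <<'E'
from h import *
im,d=eyes.read_camera("scene");t,_=eyes.read_camera("top")
cv2.imwrite('pics/c3.png',cv2.hconcat([cv2.resize(t[130:230,155:255],(400,400),interpolation=2),cv2.resize(im[138:228,195:285],(400,400),interpolation=2)]))
E
sleep 3
```

```text
(no output)
```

View pics/c3.png

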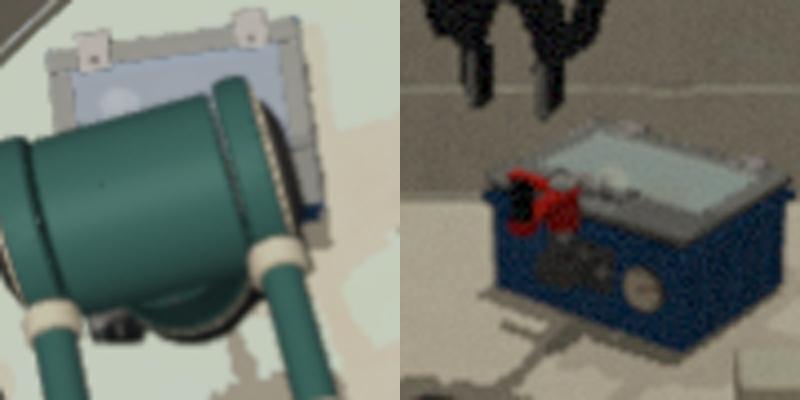

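The lid is shut and level, and the fingers are open above the knob at (520,200) in the right half. Next I'll descend to straddle it.

Call:
carry_out(
  series="0 0 -.03 0; 0 0 -.025 0; 0 0 -.012 0; 0 0 0 0; 0 0 0 0",
)

```text
time: 8.55
tool_pos: [0.4644, 0.1609, 0.1323]
tcp_rot: [-0.519, 3.097, 0.0]
wrist_force: [1.0, -0.8, 0.1]
width: 0.47
grip_force: 0.0
```

```bash
python3 - <<'E'
from h import *
im,d=eyes.read_camera("scene")
cv2.imwrite('pics/c4.png',cv2.resize(im[148:218,195:265],(560,560),interpolation=2))
# knob path, pivot (.516,.178)
p=None
for k,t in enumerate(np.r_[.25:1.71:.1]):
    a=np.radians(205+8.3)-t;q=np.array([.516,.178])+.056*np.array([np.cos(a),np.sin(a)])
    print(round(t,2),q.round(4),(q-p).round(4) if p is not None else "");p=q
E
sleep 3
```

```text
0.25 [0.463  0.1598] 
0.35 [0.4615 0.1652] [-0.0016  0.0054]
0.45 [0.4605 0.1707] [-0.001   0.0055]
0.55 [0.46   0.1763] [-0.0005  0.0056]
0.65 [0.4601 0.1819] [0.0001 0.0056]
0.75 [0.4608 0.1874] [0.0007 0.0056]
0.85 [0.462  0.1929] [0.0012 0.0055]
0.95 [0.4638 0.1982] [0.0018 0.0053]
1.05 [0.466  0.2033] [0.0023 0.0051]
1.15 [0.4688 0.2082] [0.0028 0.0049]
1.25 [0.4721 0.2127] [0.0032 0.0046]
1.35 [0.4758 0.2169] [0.0037 0.0042]
1.45 [0.4798 0.2208] [0.0041 0.0038]
1.55 [0.4843 0.2242] [0.0044 0.0034]
1.65 [0.4891 0.2271] [0.0048 0.0029]
```

View pics/c4.png

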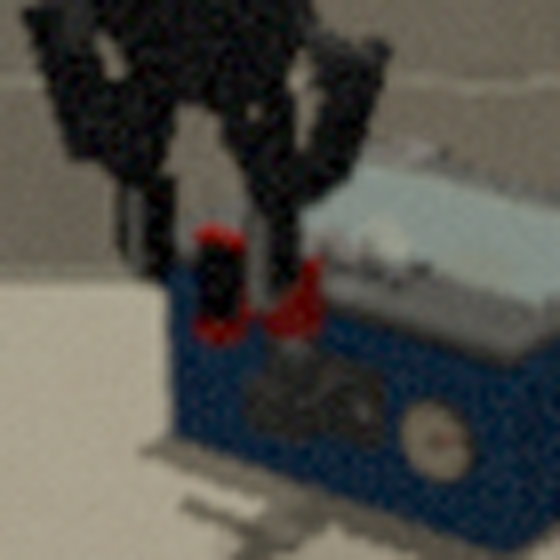

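The fingers straddle the black knob at (220,275), with pads at about (150,225) and (280,245).

Run:
```python
import numpy as np
p=np.array([.464,.160])
for t in np.r_[.25:1.76:.1]:
    a=np.radians(213.3)-t;q=np.array([.516,.178])+.056*np.array([np.cos(a),np.sin(a)])+.012*np.array([np.sin(a),-np.cos(a)])
    print(round(t,2),q.round(4),(q-p).round(4));p=q.round(4)
```

```text
0.25 [0.4591 0.1711] [-0.0049  0.0111]
0.35 [0.4587 0.1768] [-0.0004  0.0057]
0.45 [0.4589 0.1826] [0.0002 0.0058]
0.55 [0.4597 0.1882] [0.0008 0.0056]
0.65 [0.461  0.1938] [0.0013 0.0056]
0.75 [0.4628 0.1992] [0.0018 0.0054]
0.85 [0.4652 0.2044] [0.0024 0.0052]
0.95 [0.4681 0.2094] [0.0029 0.005 ]
1.05 [0.4715 0.214 ] [0.0034 0.0046]
1.15 [0.4753 0.2183] [0.0038 0.0043]
1.25 [0.4795 0.2221] [0.0042 0.0038]
1.35 [0.4841 0.2256] [0.0046 0.0035]
1.45 [0.489  0.2285] [0.0049 0.0029]
1.55 [0.4942 0.231 ] [0.0052 0.0025]
1.65 [0.4996 0.2329] [0.0054 0.0019]
1.75 [0.5051 0.2342] [0.0055 0.0013]
```

Call:
carry_out(
  series="-.0049 .0111 0 0; -.0004 .0057 0 -5.73; .0002 .0058 0 -5.73; .0008 .0056 0 -5.73; .0013 .0056 0 -5.73; .0018 .0054 0 -5.73; .0024 .0052 0 -5.73; .0029 .005 .001 -5.73",
)

```text
time: 9.6
tool_pos: [0.467, 0.2097, 0.1324]
tcp_rot: [-0.578, -3.088, 0.004]
wrist_force: [0.3, -3.1, -1.1]
width: 0.47
grip_force: 1.2
```

Call:
carry_out(
  series=".0034 .0046 .0015 -5.73; .0038 .0043 .0015 -5.73; .0042 .0038 .001 -5.73; .0046 .0035 0 -5.73",
)

```text
time: 10.1
tool_pos: [0.4797, 0.2244, 0.1355]
tcp_rot: [-1.178, -2.906, 0.013]
wrist_force: [-10.2, -9.6, 7.3]
width: 0.471
grip_force: 7.0
```

Call:
carry_out(
  series=".0049 .0029 0 -5.73; .0052 .0025 0 -5.73; .0054 .0019 0 -5.73; 0 0 0 0",
)

```text
time: 10.6
tool_pos: [0.4994, 0.2344, 0.1369]
tcp_rot: [1.597, 2.705, 0.002]
wrist_force: [-0.1, -0.4, -0.1]
width: 0.472
grip_force: 0.0
```

```bash
python3 - <<'E'
from h import *
im,d=eyes.read_camera("scene");t,_=eyes.read_camera("top")
cv2.imwrite('pics/c5.png',cv2.hconcat([cv2.resize(t[130:230,155:255],(400,400),interpolation=2),cv2.resize(im[148:218,195:265],(400,400),interpolation=2)]))
E
sleep 3
```

```text
(no output)
```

View pics/c5.png

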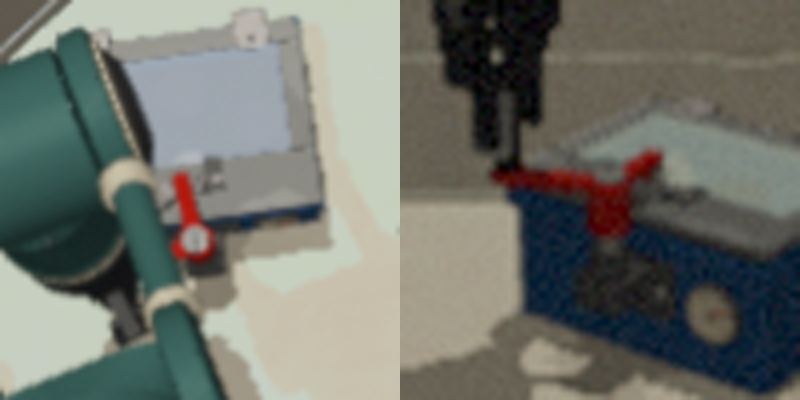

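The hook now lies over the lid at (182,175) in the left half, and the force has fallen to zero, so the lever appears to have dropped into the notch. I'll nudge it slightly to confirm, back off, rise clear and measure.

Call:
carry_out(
  series=".0027 .0007 0 -2.8; 0 0 0 0",
)

```text
time: 10.95
tool_pos: [0.5016, 0.2344, 0.1364]
tcp_rot: [-1.662, -2.666, -0.0]
wrist_force: [-0.6, -0.3, -0.5]
width: 0.469
grip_force: 0.0
```

Call:
carry_out(
  series="-.009 -.003 0 0; 0 0 .02 0; 0 0 .05 0; 0 0 .06 0; -.06 0 .03 0; -.06 0 0 0; -.03 .06 0 0; -.03 .06 0 0; 0 .06 0 0; 0 0 0 0; 0 0 0 0",
)

```text
time: 12.32
tool_pos: [0.3204, 0.4023, 0.2937]
tcp_rot: [1.662, 2.665, -0.003]
wrist_force: [-0.3, -0.1, -0.1]
width: 0.471
grip_force: 0.0
```

```bash
python3 - <<'E'
from fit import *
o=[]
for c in("scene","top"):
    im,d=eyes.read_camera(c);W=cloud(c,d);ok=d>0
    dark=(im.max(2)<70)&ok&(abs(W[...,0]-.49)<.03)&(abs(W[...,1]-.23)<.03)&(W[...,2]>.115)&(W[...,2]<.16)
    k=W[dark]
    if len(k):
        m=np.median(k,0);a=np.arctan2(m[1]-.178,m[0]-.516);print(c,len(k),m.round(4),k[:,2].max().round(4),"turn",(np.radians(213.3)-a).round(3))
    y=np.radians(8.3);H=np.array([.665,.199]);u=(W[...,:2]-H)@[np.cos(y),np.sin(y)];v=(W[...,:2]-H)@[-np.sin(y),np.cos(y)]
    s=ok&(u>-.125)&(u<-.1)&(v<-.03)&(v>-.08)&(W[...,2]>.06);print("lid front z",np.median(W[s][:,2]))
    o.append(im)
cv2.imwrite('pics/c6.png',cv2.hconcat([cv2.resize(o[1][130:260,140:340],(400,260),interpolation=2),cv2.resize(o[0][138:300,160:360],(400,260),interpolation=2)]))
print(bot.read_state()["wrist_force"])
E
sleep 3
```

```text
scene 42 [0.487  0.2242 0.128 ] 0.139 turn 1.591
lid front z 0.08790796855752558
top 25 [0.4892 0.2253 0.1375] 0.1415 turn 1.637
lid front z 0.08857080971927345
[ 0.06951342 -0.02910889 -0.6250788 ]
```

View pics/c6.png

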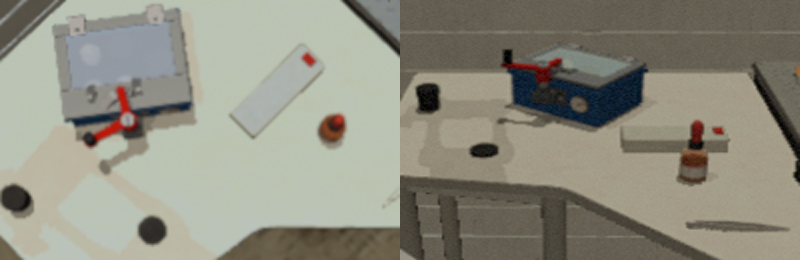

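Run:
```python
from fit import *
im,d=eyes.read_camera("top");W=cloud("top",d);b,r=masks(im)
reg=(abs(W[...,0]-.516)<.05)&(abs(W[...,1]-.178)<.05)
cap=reg&(im.min(2)>130)&(W[...,2]>.1)&(np.hypot(W[...,0]-.516,W[...,1]-.178)<.015)
print("cap",cap.sum(),W[cap].mean(0).round(4))
k=(im.max(2)<70)&(abs(W[...,0]-.49)<.03)&(abs(W[...,1]-.225)<.03)&(W[...,2]>.13)
kk=W[k];kk=kk.mean(0);print("knob",kk.round(4))
p=W[cap].mean(0);print("turn",np.radians(213.3)-np.arctan2(*(kk-p)[1::-1]),"len",np.hypot(*(kk-p)[:2]))
# lid yaw from grey lid outline
z=(W[...,2]>.08)&(W[...,2]<.097)&(abs(W[...,0]-.6)<.12)&(abs(W[...,1]-.19)<.13)&~b&~r
n,l,s,_=cv2.connectedComponentsWithStats(z.astype(np.uint8));i=1+s[1:,4].argmax()
print(cv2.minAreaRect(W[l==i][:,:2].astype(np.float32)))
```

```text
cap 25 [0.5196 0.179  0.1161]
knob [0.4894 0.2258 0.1387]
turn 1.5781692675832497 len 0.055655323780615606
((0.6073956489562988, 0.1917455494403839), (0.14616188406944275, 0.17782680690288544), 9.019122123718262)
```

The readings put the turn at about 1.58–1.64, which is near the notch's edge. There's plenty of time, so I'll go back and nudge it deeper while watching the force.

Call:
carry_out(
  series="0 -.06 0 0; .03 -.06 0 0; .03 -.06 0 0; .06 0 0 0; .06 0 -.03 0; 0 0 -.06 0; 0 0 -.05 0; 0 0 -.02 0; .009 .003 0 0; 0 0 0 0; 0 0 0 0",
)

```text
time: 13.85
tool_pos: [0.503, 0.2344, 0.1381]
tcp_rot: [1.664, 2.663, 0.003]
wrist_force: [-0.1, -0.6, -0.2]
width: 0.471
grip_force: 0.4
```

Call:
carry_out(
  series=".002 .0004 0 0; 0 0 0 0",
)

```text
time: 14.1
tool_pos: [0.5044, 0.235, 0.1372]
tcp_rot: [1.664, 2.664, 0.002]
wrist_force: [-0.8, -1.2, 0.7]
width: 0.468
grip_force: 0.4
```

Call:
carry_out(
  series=".002 .0003 0 0; 0 0 0 0",
)

```text
time: 14.35
tool_pos: [0.506, 0.2351, 0.1364]
tcp_rot: [1.664, 2.664, 0.0]
wrist_force: [-0.3, 0.1, 1.0]
width: 0.469
grip_force: 0.6
```

Call:
carry_out(
  series=".002 .0003 0 0; 0 0 0 0; 0 0 0 0",
)

```text
time: 14.72
tool_pos: [0.508, 0.2353, 0.1362]
tcp_rot: [1.664, 2.664, 0.0]
wrist_force: [-0.7, 0.2, -0.8]
width: 0.468
grip_force: 0.5
```

Call:
carry_out(
  series="-.009 -.003 0 0; 0 0 .02 0; 0 0 .05 0; 0 0 .06 0; -.06 0 .03 0; -.06 0 0 0; -.03 .06 0 0; -.03 .06 0 0; 0 .06 0 0; 0 0 0 0; 0 0 0 0",
)

```text
time: 16.1
tool_pos: [0.3268, 0.4035, 0.2939]
tcp_rot: [1.663, 2.665, -0.002]
wrist_force: [-0.2, -0.2, -0.2]
width: 0.475
grip_force: 0.0
```

Run:
```python
from fit import *
for _ in range(2):
    im,d=eyes.read_camera("top");W=cloud("top",d)
    k=(im.max(2)<70)&(abs(W[...,0]-.49)<.03)&(abs(W[...,1]-.225)<.03)&(W[...,2]>.13)
    kk=W[k].mean(0)
    print(kk.round(4),[(np.radians(213.7)-np.arctan2(kk[1]-p[1],kk[0]-p[0])).round(3) for p in((.516,.178),(.5196,.179))],np.median(W[k][:,2]))
```

```text
[0.4954 0.2288 0.1378] [np.float64(1.774), np.float64(1.707)] 0.1381675926336312
[0.4954 0.229  0.1387] [np.float64(1.775), np.float64(1.708)] 0.13939024449696313
```

The lever has moved about 0.13 rad further in. The knob is still low and at rest, and nothing is touching it, so I'm handing in.

```bash
python3 -c "
from workcell import bot
print(bot.finish_job())"
```

```text
the job is handed in; nothing more can be done
None
```

I closed the lid gently, swung the latch lever over the hump into the notch (turn about 1.7 rad by camera), backed the arm clear and handed the job in; no verdict came back.

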